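# Unbolt the knife box with its hooked rod

### The job

The knife box is locked by a stiff steel bolt deep in its narrow slatted channel. Take the hooked rod from its rest, catch the bolt's staple with the hook and draw the bolt all the way out to its stop, holding it there for a moment with a steady firm pull of about 15 N; feel for the stop, whose setting differs, because the rod must never bear on the box or bolt with more than 20 N. Then lay the rod back in both forks of its rest the way it lay, let go, and leave the bolt drawn; touch the box with nothing but the rod and leave the jar, tea box and bottle alone.

Things in the scene. Friction and masses are not known exactly. Their poses are not given: they have to be found in the camera images.
- hook_rod: Loose hooked rod, 0.16 kg, level in its rest. Flat dark-wood handle 120 long, 16 wide, 24 high (mm), then a straight 8 mm steel rod whose end bends straight down as a hook. Origin: handle centre, on the rod's axis. x runs from handle to hook, z up, y across the handle (grip across y, between the forks). The hook's shank is 8 thick, centre line at x = +200, lower end at z = -28.
- hook_tip (a point): Point on the centre line of the hook's down-turned shank: x = +200, z = -14 mm in the rod's frame; axes as the rod's.
- hook_rest: The rod's rest, fixed: wood board 150 x 62 x 10 mm with two 12 mm thick forks at x = -48 and +48. Origin under the board's centre, on the table; x along the rod as it lies, toward the hook; z up. Fork floors 43 mm above the table, notches 23 mm wide, flared on top, tips 73 mm high; 84 mm of handle is free between the forks. The rod lies with its origin 55 mm above the table.
- knife_box: Wooden knife box, fixed, 220 (x) x 160 (y) x 118 (z) mm, lid knob 18 mm more. Origin under its centre, on the table; z up. On its -y side a channel 64 mm wide runs along x, centre line y = -40, floor z = 12, roofed by slats with about 16 mm gaps, undersides at z = 109; open only at the -x end (mouth). The bolt lies in it. Keep a gripper 60 mm or more from the mouth.
- mouth (a point): Centre of the channel's mouth: x = -110, y = -40, z = 60 mm in the box's frame, axes as the box's (x points into the channel, z up). The opening is 64 mm wide, from 12 to 109 mm above the table.
- staple (a point): Middle of the crossbar of the staple on the bolt: level steel bar 7 mm thick along y, 29 mm free between two posts, 44 mm above the table (top 47.5). The bolt's bar under it has its top at 24 mm; behind it (+x) nothing stands above 30 mm for 40 mm. Axes as the box's. On the channel's centre line, 100 mm inside the mouth with the bolt shut, 50 to 62 mm when drawn.
- bolt (a joint): Bolt travel in m: 0 shut; fully drawn, at a hard adjustable stop, it reads between 0.038 and 0.050, different each time and not measured: feel for it. Grows as the bolt is pulled along the box's -x, toward the mouth. Slides with 4 N of dry friction plus 30 N per m/s, stays where left. At the stop the pull rises steeply, 5 N or more per mm.
- honey_jar: Bystander: honey jar with a black lid, 63 x 63 x 94 mm, loose; origin under its centre.
- tea_box: Bystander: carton of tea, 63 x 63 x 102 mm, loose; origin under its centre.
- spice_bottle: Bystander: small spice bottle, 46 x 46 x 106 mm, loose; origin under its centre.

How it is judged (in metres and radians):
On the way, in this order (a step that is already met when the one before it is completed fails the run):
1. the rod is lifted out of its rest (height (world z) of hook_rod above 0.085 m), for 0.1 s.
2. the hook's shank stands behind the staple's crossbar, between its posts (x of hook_tip in the frame of staple between 0.004 and 0.05 m and y of hook_tip in the frame of staple between -0.016 and 0.016 m and z of hook_tip in the frame of staple below 0.009 m), for 0.1 s.
3. with the hook against the staple and the bolt drawn to its stop (over 36 mm and standing still), the rod pulls on it with at least 10 N (value of joint bolt above 0.036 m and velocity of joint bolt below 0.002 m/s and contact force between hook_rod and knife_box above 10 N and x of hook_tip in the frame of staple between 0.004 and 0.013 m and z of hook_tip in the frame of staple below 0.009 m), for 0.3 s.
At the end, for the whole second after the job is handed in: The bolt is left drawn (joint above 0.036), and the rod lies at rest and released in both forks of its rest, pointing as at the start with the hook down, handle centre within 18 mm along and 6 mm across of the rest's centre, 51 to 59 mm above the table (value of joint bolt above 0.036 m and x of hook_rod in the frame of hook_rest between -0.018 and 0.018 m and y of hook_rod in the frame of hook_rest between -0.006 and 0.006 m and z of hook_rod in the frame of hook_rest between 0.051 and 0.059 m and angle between the x axis of hook_rod and the x axis of hook_rest, either way round below 0.1 rad and angle between the z axis of hook_rod and the z axis of hook_rest, either way round below 0.15 rad and x of hook_tip in the frame of hook_rest above 0.15 m and z of hook_tip in the frame of hook_rest below 0.05 m and linear speed of hook_rod below 0.02 m/s); the robot touches nothing.
It fails at once if the rod bears on the box or its bolt with more than 20 N (contact force between hook_rod and knife_box above 20 N).
It fails at once if the gripper or arm touches the box or bolt (contact force between any of the fingers, the arm and knife_box above 1 N).
It fails at once if the honey jar is moved more than 20 mm (distance of honey_jar from where it was at the start of the episode above 0.02 m).
It fails at once if the tea box is moved more than 20 mm (distance of tea_box from where it was at the start of the episode above 0.02 m).
It fails at once if the spice bottle is moved more than 20 mm (distance of spice_bottle from where it was at the start of the episode above 0.02 m).
It also fails if it takes over 72 s, if anything falls off the work surface, if the arm or the gripper's body presses on something with over 40 N, if the wrist force passes 120 N, or if a joint passes its speed limit or range.

### The arm

A 6-joint arm with a two-finger parallel gripper is mounted at the origin on the work surface; the furniture and walls round the work are solid. World frame = base frame: x ahead of the robot, y to its left, z up, the work surface at z = 0. Lengths are in mm, angles in degrees, forces in N, time in s.
With the tool pointing down it reaches from about 300 to 850 mm from the base axis. Payload 4.2 kg.
Tool frame: the origin (TCP) lies midway between the tips of the shut fingers; the grasp point (between the pads) lies 19 mm behind it; z points along the fingers, y is the line along which they close (so a half turn about z gives the same grasp; the last joint's range is limited). The gripper opens to 91 mm and grips with 3 to 60 N. Pads are 32 mm wide; open, the fingers measure 118 mm over their backs; the gripper's body (76 mm by 178 mm) begins 60 mm behind the grasp point.
Start: joints at [-66.692, 18.312, 89.639, -0, 72.044, -1.146], TCP at [238.032, -523.435, 213.976] pointing down, gripper open.
Joint ranges: [-177.97, 177.97], [-48.28, 115.42], [12.27, 149.76], [-77.06, 257.06], [2.81, 150.46], [-146.56, 146.56]. Speed limits (degrees/s): [147.25, 147.25, 180, 180, 180, 180].

### API

Orientations are given as [roll, pitch, yaw] about the fixed x, y, z axes, in that order (R = Rz(yaw) Ry(pitch) Rx(roll)).
In Python, from workcell import env gives the robot as it stands.
- The arm moves only by the shell command python3 -m jog 'ROWS' [FORCE]. ROWS is a JSON object of lists of equal length, an entry for each row: "jaw": the finger opening in mm, from 0 to 91.2; "slide": the shift along the tool's x, y, z in units of 30 mm (1.0 is 30 mm), a list of three; "spin": the turn about the tool's z in units of 8 degrees (1.0 is 8 degrees). In form: {"jaw": [jaw, ...], "slide": [[dx, dy, dz], ...], "spin": [spin, ...]}. A call has 1 to 10 rows; each row shifts and turns the commanded pose from where the row before left it, along the tool's axes as they then stand; what a row does not reach is not made up. A row lasts 1/10 s, in which the tool goes at most 50 mm and 8.59 degrees, less where a joint would pass 70% of its speed; a pose out of reach is approached as far as the arm can. A call is refused whole if a number of a shift passes 1 or a number of a turn 1, either way. A call with a gripper value outside its range is refused whole. The fingers move at their own pace and stop on an object; FORCE is the grip in N (left out, the last holds). Time passes only in rows, so rows that do not move let the fingers close. It gives the time, the measured TCP pose, the force, the opening and the grip force at its end, in the units of the state.
- env.state(): the state, without advancing time (a new reading comes with each control period).
- env.grab_frame(name): name is "scene" or "top" or "wrist"; returns the picture (480x640x3 uint8, red, green, blue); there is no depth.
- env.camera_model(name): a dict with "fx", "fy", "cx", "cy" (pixels), "camera_from_world" (4x4, takes a point from world to camera coordinates). Camera axes: x right, y up, looking along -z (the intrinsics and any distortion apply to the point x, -y, -z); pixel columns grow to the right and rows downward; lengths in mm; the calibration is good to about 2 mm. The wrist camera is an equidistant fisheye: a pixel r from the principal point sees the ray r / f radians off the axis. A picture is of the moment at which its call begins: read the wrist's pose just before it. camera_model takes no time and is no camera call; for the wrist camera it gives the pose at the moment of the call.
- env.job_done(): hands the job in; it is judged then, once.
The state is a dict: "time_s": time; "qpos": joint angles; "qvel": joint speeds; "effort": joint torques, N m; "ee_pos": TCP position; "ee_rot": TCP orientation; "force": force on the tool from outside, world axes, zero at the start; "torque": the same for the moment, N m; "gripper_width": finger opening in mm; "gripper_force": force on a finger pad.
Only numpy, scipy, OpenCV 4.12 (cv2) and the standard library are available. Lean on these libraries where they do the work, as an engineer would, in place of code of your own. Each camera call takes 0.05 s, during which the arm holds its last target. There are 200 camera calls.

## Working session

There is one attempt and no reset: what is moved stays moved. The work goes in short steps, Python scripts to look and compute and a shell command to move; the robot and the scene stay as the last step left them, time stands still between calls to the robot, and variables do not carry over. Pictures are saved under pics/ and viewed, at most 10 in all, crops included, and the job is handed in when it is done.

```bash
mkdir -p pics; ls; python3 - <<'E'
from workcell import env
import cv2, json
for n in ("scene","top"):
    im=env.grab_frame(n); cv2.imwrite(f"pics/{n}0.png",im[:,:,::-1])
    m=env.camera_model(n); print(n,m)
print(env.state())
E
```

```text
pics
scene {'fx': 484.8730540036163, 'fy': 484.8730540036163, 'cx': 318.2323979314945, 'cy': 238.40341505085456, 'camera_from_world': array([[-8.23543544e-01, -5.66965906e-01, -1.80469584e-02,
         4.52545875e+02],
       [ 3.35575726e-01, -5.12595941e-01,  7.90338114e-01,
        -1.88884724e+02],
       [-4.57345562e-01,  6.44821730e-01,  6.12405073e-01,
        -8.38646742e+02],
       [ 0.00000000e+00,  0.00000000e+00,  0.00000000e+00,
         1.00000000e+00]])}
top {'fx': 534.5250942516611, 'fy': 534.5250942516611, 'cx': 313.7757130571347, 'cy': 233.67057117970487, 'camera_from_world': array([[ 1.98256748e-02, -9.99658657e-01, -1.70150708e-02,
         6.86771482e+01],
       [ 9.86851591e-01,  1.68355761e-02,  1.60749807e-01,
        -5.21579043e+02],
       [-1.60408478e-01, -1.99783230e-02,  9.86848513e-01,
        -1.19522561e+03],
       [ 0.00000000e+00,  0.00000000e+00,  0.00000000e+00,
         1.00000000e+00]])}
{'time_s': 0.1, 'qpos': array([-6.66939821e+01,  1.83467210e+01,  8.96975194e+01, -2.64783005e-03,
        7.20435997e+01, -1.14582819e+00]), 'qvel': array([-0.09797428, -0.05309966, -0.22249793,  0.01064856, -0.06458642,
        0.01206341]), 'effort': array([-9.44836283e-04, -4.13332880e+01, -2.32508844e+01,  7.28461845e-02,
        4.21868975e-02, -5.02653040e-05]), 'ee_pos': array([ 237.82441705, -523.03311432,  213.22980457]), 'ee_rot': array([-1.79912127e+02,  7.60550024e-04,  2.44526649e+01]), 'force': array([-0.37975336, -0.40251939, -0.41227669]), 'torque': array([ 0.03074915, -0.01134548,  0.01370608]), 'gripper_force': 0.0, 'gripper_width': 91.10838253490054}
```

View pics/scene0.png

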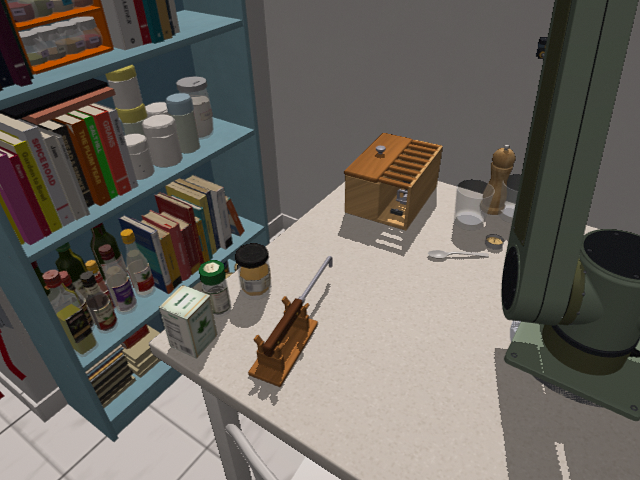

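View pics/top0.png

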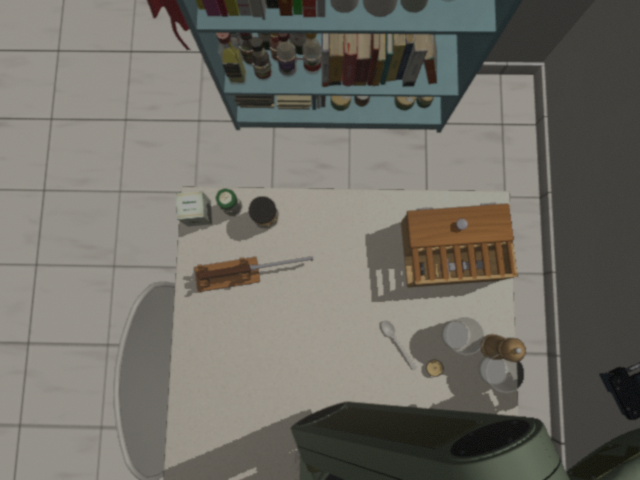

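The scene view shows the rest with the rod (handle about 285,330, hook at 331,260), and the box with its mouth at 400,205. In the top view the rod lies from (200,272) to (312,260) and the box spans (405–517, 205–287) with its mouth facing left (+y world). I'll enlarge both to pick points.

```bash
python3 - <<'E'
import cv2, numpy as np
def crop(n,x0,y0,w,h,s):
    im=cv2.imread(f"pics/{n}0.png")[y0:y0+h,x0:x0+w]
    im=cv2.resize(im,None,fx=s,fy=s,interpolation=cv2.INTER_CUBIC)
    im=cv2.convertScaleAbs(im,alpha=1.4,beta=10)
    for i in range(0,w,10):
        cv2.line(im,(i*s,0),(i*s,6 if i%50 else 14),(0,0,255),1)
        if i%20==0: cv2.putText(im,str(x0+i),(i*s,22),0,.35,(0,0,255),1)
    for i in range(0,h,10):
        cv2.line(im,(0,i*s),(8,i*s),(0,0,255),1)
        if i%20==0: cv2.putText(im,str(y0+i),(10,i*s+4),0,.35,(0,0,255),1)
    return im
def stack(a,b,f):
    w=max(a.shape[1],b.shape[1]); P=lambda i:cv2.copyMakeBorder(i,0,0,0,w-i.shape[1],0)
    o=np.vstack([P(a),P(b)]);print(o.shape);cv2.imwrite(f,o)
stack(crop("top",185,245,135,50,5),crop("top",398,200,125,90,3),"pics/topc.png")
a=crop("scene",245,250,95,135,4);b=crop("scene",340,130,105,105,4)
a=cv2.copyMakeBorder(a,0,0,0,0,0);h=max(a.shape[0],b.shape[0])
P=lambda i:cv2.copyMakeBorder(i,0,h-i.shape[0],0,0,0)
o=np.hstack([P(a),P(b)]);print(o.shape);cv2.imwrite("pics/scenec.png",o)
E
```

```text
(520, 675, 3)
(540, 800, 3)
```

View pics/topc.png

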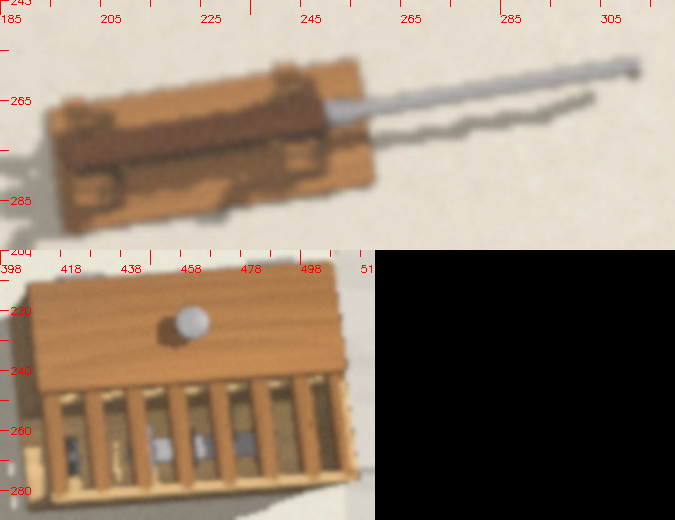

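View pics/scenec.png

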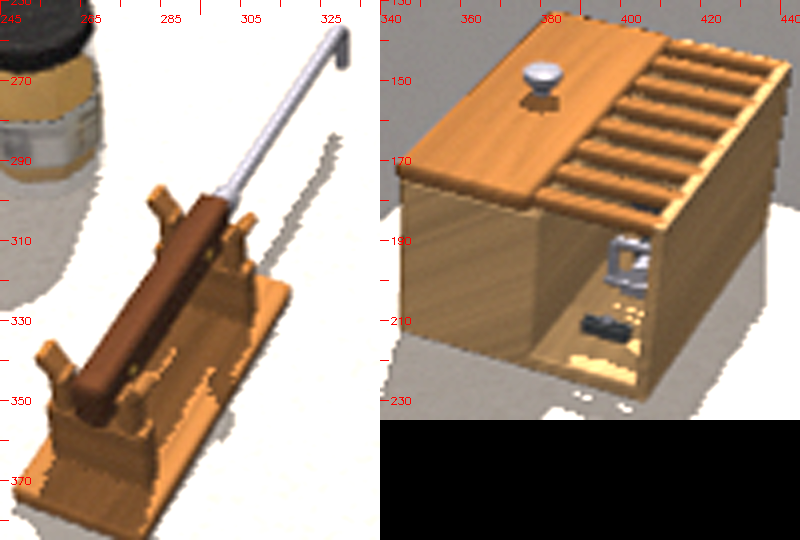

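The enlargements show the handle top (top view: 198.8,276.2 to 250.3,267.8), the rod end at (312.6,258.6), the box's four top corners, and the staple inside the mouth at scene (403,191). Next I'll triangulate these.

```bash
cat > h.py <<'E'
from workcell import env
import numpy as np
def ray(n,px,m=None):
    m=m or env.camera_model(n); T=np.array(m["camera_from_world"]); R=T[:3,:3]
    a=np.array([(px[0]-m["cx"])/m["fx"],(px[1]-m["cy"])/m["fy"]])
    if n=="wrist":
        r=np.hypot(*a); a=a*np.sinc(0) if r<1e-9 else a/r*np.sin(r); d=np.array([a[0],-a[1],-np.cos(r)])
    else: d=np.array([a[0],-a[1],-1])
    return -R.T@T[:3,3], R.T@(d/np.linalg.norm(d))
def onz(n,px,z,m=None):
    o,d=ray(n,px,m); return o+d*(z-o[2])/d[2]
def tri(rays):
    A=np.zeros((3,3));b=np.zeros(3)
    for o,d in rays: P=np.eye(3)-np.outer(d,d);A+=P;b+=P@o
    x=np.linalg.solve(A,b); return x,[np.linalg.norm((np.eye(3)-np.outer(d,d))@(x-o)) for o,d in rays]
E
python3 - <<'E'
from h import *
np.set_printoptions(precision=1,suppress=True)
P={"h_near":((198.8,276.2),(267.5,345.5),67),"h_far":((250.3,267.8),(298.5,299.8),67),"rodend":((312.6,258.6),(330.7,257),59),
"box-x+y":((407.3,211),(345,172),118),"box+x+y":((509,204),(382.5,133),118),"box+x-y":((517,276),(442.5,146.2),118),"box-x-y":((415.3,282.3),(409,186),118)}
R={}
for k,(t,s,z) in P.items():
    x,e=tri([ray("top",t),ray("scene",s)]); R[k]=onz("top",t,z);print(k,x,np.array(e),R[k],onz("scene",s,z))
c=np.mean([R[k] for k in R if "box" in k],0);ux=(R["box+x+y"]-R["box-x+y"]+R["box+x-y"]-R["box-x-y"])[:2];uy=(R["box-x+y"]-R["box-x-y"]+R["box+x+y"]-R["box+x-y"])[:2]
print(c,np.linalg.norm(ux)/2,np.linalg.norm(uy)/2,np.degrees(np.arctan2(ux[1],ux[0])),np.degrees(np.arctan2(-uy[0],uy[1])))
a=R["h_far"]-R["h_near"];b=R["rodend"]-R["h_near"];print(np.linalg.norm(a),np.degrees(np.arctan2(a[1],a[0])),np.linalg.norm(b),np.degrees(np.arctan2(b[1],b[0])),(R["h_far"]+R["h_near"])/2)
print("staple scene@47",onz("scene",(403,190.7),47))
E
```

```text
h_near [415.3 335.3  64. ] [0.2 0.2] [415.  334.5  67. ] [413.7 337.2  67. ]
h_far [437.6 220.8  58.3] [0.9 0.9] [436.  219.2  67. ] [433. 228.  67.]
rodend [462.2  80.1  47.5] [0.7 0.7] [460.3  79.5  59. ] [455.3  91.8  59. ]
box-x+y [ 562.2 -128.1  109.9] [1.2 1.2] [ 561.6 -126.3  118. ] [ 553.8 -116.5  118. ]
box+x+y [ 583.1 -349.1  111.9] [1. 1.] [ 580.8 -347.4  118. ] [ 578.3 -337.4  118. ]
box+x-y [ 423.8 -360.3  113. ] [0.6 0.6] [ 424.  -358.3  118. ] [ 420.  -351.2  118. ]
box-x-y [ 406.9 -142.1  116.9] [0.3 0.3] [ 406.5 -142.1  118. ] [ 406.5 -140.3  118. ]
[ 493.2 -243.5  118. ] 219.45610046096064 156.49454689686112 -85.2147054334554 -85.11466137206614
117.24258257506133 -79.65941763678978 259.12592839198055 -79.92827219459116 [425.5 276.8  67. ]
staple scene@47 [ 454.5 -221.2   47. ]
```

```bash
python3 -m jog '{"jaw":[91,91,91,91,91,91,91,91,91,91],"slide":[[0,0,-1],[0,0,-1],[0,0,-1],[0,0,-1],[0.76,-0.98,0],[0.76,-0.98,0],[0.76,-0.98,0],[0.76,-0.98,0],[0.76,-0.98,0],[0.76,-0.98,0]],"spin":[0,0,0,0,0,0,0,0,0,0]}'
python3 -m jog '{"jaw":[91,91,91,91,91,91,91,91,91,91],"slide":[[0.76,-0.98,0],[0.76,-0.98,0],[0.76,-0.98,0],[0.76,-0.98,0],[0.76,-0.98,0],[0.76,-0.98,0],[0.76,-0.98,0],[0.76,-0.98,0],[0.76,-0.98,0],[0.76,-0.98,0]],"spin":[0,0,0,0,0,0,0,0,0,0]}'
python3 -m jog '{"jaw":[91,91,91,91,91,91,91,91,91,91],"slide":[[0.76,-0.98,0],[0.76,-0.98,0],[0.76,-0.98,0],[0.76,-0.98,0],[0.76,-0.98,0],[0.76,-0.98,0],[0,0,0],[0,0,0],[0,0,0],[0,0,0]],"spin":[0,0,0,0,0,0,-1,-1,-1,-1]}'
```

```text
time_s: 1.1
ee_pos: [289.4, -304.6, 333.6]
ee_rot: [-180.0, 0.0, 24.4]
force: [0.0, 0.8, 0.1]
gripper_width: 90.8
gripper_force: 0.0
time_s: 2.1
ee_pos: [375.1, 57.3, 333.7]
ee_rot: [180.0, 0.0, 24.5]
force: [-0.1, -0.5, -0.2]
gripper_width: 91.0
gripper_force: 0.0
time_s: 3.1
ee_pos: [426.6, 273.1, 333.3]
ee_rot: [-180.0, 0.1, 56.8]
force: [-0.2, 0.2, -0.7]
gripper_width: 91.1
gripper_force: 0.0
```

```bash
python3 -m jog '{"jaw":[50,50,50,50,50,50,50,50],"slide":[[0,0,0.5],[0,0,0.5],[0,0,0.5],[0,0,0.5],[0,0,0.5],[0,0,0.5],[0,0,0],[0,0,0]],"spin":[-1,-1,-1,-1,-1,-0.4,0,0]}'
python3 - <<'E'
from h import *
import cv2
m=env.camera_model("wrist");im=env.grab_frame("wrist");cv2.imwrite("pics/w0.png",im[:,:,::-1])
np.save("w0.npy",m,allow_pickle=True);print(m)
E
```

```text
time_s: 3.9
ee_pos: [426.8, 273.0, 243.9]
ee_rot: [-180.0, 0.0, 99.6]
force: [0.1, 0.2, 0.1]
gripper_width: 49.9
gripper_force: 0.0
{'fx': 371.64829954431775, 'fy': 371.64829954431775, 'cx': 319.9671048676982, 'cy': 237.79007416784995, 'camera_from_world': array([[ 9.85883882e-01,  1.67429001e-01, -7.07134047e-04,
        -4.67068776e+02],
       [-1.62291977e-01,  9.54579832e-01, -2.49877286e-01,
        -1.55684458e+02],
       [-4.11616884e-02,  2.46464751e-01,  9.68277255e-01,
        -4.68048085e+02],
       [ 0.00000000e+00,  0.00000000e+00,  0.00000000e+00,
         1.00000000e+00]])}
```

View pics/w0.png

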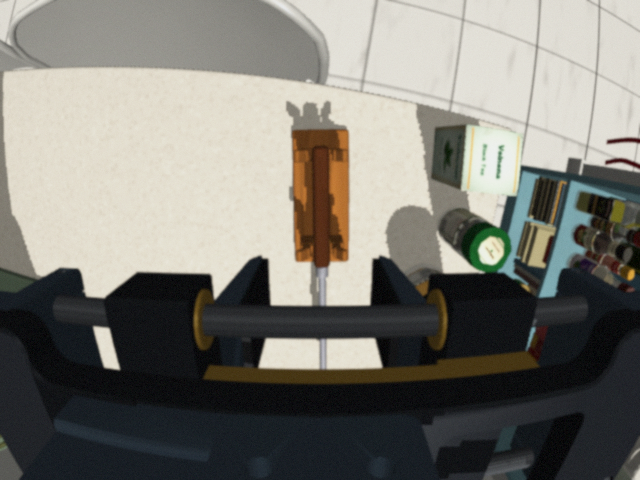

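The wrist view shows the handle from (321,147) to (321,266) with the rod continuing below it, centred between the fingers. Tea box, bottle and jar are off to the right.

```bash
python3 - <<'E'
from h import *
import cv2
np.set_printoptions(precision=1,suppress=True)
m=np.load("w0.npy",allow_pickle=True).item()
im=cv2.imread("pics/w0.png");hsv=cv2.cvtColor(im,cv2.COLOR_BGR2HSV)
for v in (150,170,190,200,215,235,250,262): # dark handle edges per row
    g=im[v,285:360].astype(int); w=np.where((g[:,2]<125)&(g[:,2]>g[:,0]+25))[0]+285
    print(v,w.min(),w.max(),np.median(w))
A=onz("wrist",(321,147),67,m);B=onz("wrist",(321,266),67,m);d=B-A
print(A,B,np.linalg.norm(d),np.degrees(np.arctan2(d[1],d[0])),(A+B)/2)
for t,s,w in [((198.8,276.2),(267.5,345.5),(321,147)),((250.3,267.8),(298.5,299.8),(321,266))]:
    print(tri([ray("top",t),ray("wrist",w,m)]),tri([ray("scene",s),ray("wrist",w,m)]))
E
```

```text
150 297 342 319.5
170 305 329 317.0
190 292 328 317.0
200 293 333 316.5
215 297 334 315.5
235 300 340 320.0
250 297 345 322.0
262 314 329 321.5
[417.1 339.5  67. ] [436.5 225.7  67. ] 115.38081917275746 -80.33033654795646 [426.8 282.6  67. ]
(array([416.9, 339.4,  45.8]), [np.float64(0.3008111636730968), np.float64(0.3008111636730404)]) (array([415.7, 338. ,  66. ]), [np.float64(2.0323622565828834), np.float64(2.032362256583036)])
(array([437.3, 221.1,  53.2]), [np.float64(0.00578296689116851), np.float64(0.005782966891065522)]) (array([436.7, 223.6,  61.3]), [np.float64(0.18166309747247458), np.float64(0.18166309747242165)])
```

```bash
python3 -m jog '{"jaw":[50,50,50,50,50,50,50,50,50,50],"slide":[[0.55,0,0.5],[0,0,1],[0,0,1],[0,0,1],[0,0,1],[0,0,0.8],[0,0,0.5],[0,0,0.5],[0,0,0.5],[0,0,0]],"spin":[-0.05,0,0,0,0,0,0,0,0,0]}' 
python3 -m jog '{"jaw":[10,10,10,10,10,10],"slide":[[0,0,0],[0,0,0],[0,0,0],[0,0,0],[0,0,0],[0,0,0]],"spin":[0,0,0,0,0,0]}' 50
```

```text
time_s: 4.95
ee_pos: [423.7, 288.9, 39.0]
ee_rot: [-179.9, 0.1, 100.0]
force: [-0.6, -0.3, -0.1]
gripper_width: 49.6
gripper_force: 0.0
time_s: 5.55
ee_pos: [424.5, 289.5, 40.4]
ee_rot: [179.9, -0.0, 100.0]
force: [-0.1, 0.7, 3.2]
gripper_width: 15.8
gripper_force: 50.0
```

```bash
python3 -m jog '{"jaw":[10,10,10,10,10,10],"slide":[[0,0,-0.3],[0,0,-0.4],[0,0,-0.6],[0,0,-0.7],[0,0,0],[0,0,0]],"spin":[0,0,0,0,0,0]}' 
python3 -m jog '{"jaw":[10,10,10,10,10,10,10,10,10,10],"slide":[[0,0,0],[0,0,0],[-0.8,-0.08,0],[-0.9,-0.08,0],[-0.9,-0.08,0],[-0.9,-0.08,0],[-0.9,-0.08,0],[-0.9,-0.09,0],[-0.9,-0.1,0],[0,0,0]],"spin":[0.32,0.32,0,0,0,0,0,0,0,0]}'
python3 -m jog '{"jaw":[10,10],"slide":[[0,0,0],[0,0,0]],"spin":[0,0]}'
python3 - <<'E'
from h import *
import cv2
a=env.grab_frame("top")[:,:,::-1];b=env.grab_frame("scene")[:,:,::-1];print(env.state()["force"])
cv2.imwrite("pics/top1.png",a);cv2.imwrite("pics/scene1.png",b)
def cr(im,x,y,w,h,s):
    im=cv2.resize(im[y:y+h,x:x+w],None,fx=s,fy=s,interpolation=cv2.INTER_CUBIC)
    return cv2.convertScaleAbs(im,alpha=1.5,beta=10)
cv2.imwrite("pics/c1.png",np.vstack([cr(a,300,235,160,60,5)[:, :800],cr(b,330,180,160,60,5)]))
E
```

```text
time_s: 6.15
ee_pos: [424.1, 289.3, 100.2]
ee_rot: [180.0, -0.0, 100.1]
force: [-0.9, -1.1, -2.6]
gripper_width: 15.5
gripper_force: 50.0
time_s: 7.15
ee_pos: [420.9, 99.9, 98.8]
ee_rot: [-179.8, 0.1, 94.8]
force: [-0.1, -0.2, -2.1]
gripper_width: 15.8
gripper_force: 50.0
time_s: 7.35
ee_pos: [422.3, 102.9, 99.5]
ee_rot: [-180.0, -0.0, 94.9]
force: [0.3, -0.4, -2.3]
gripper_width: 15.9
gripper_force: 50.0
[ 0.63473303 -0.92323829 -1.43346197]
```

View pics/c1.png

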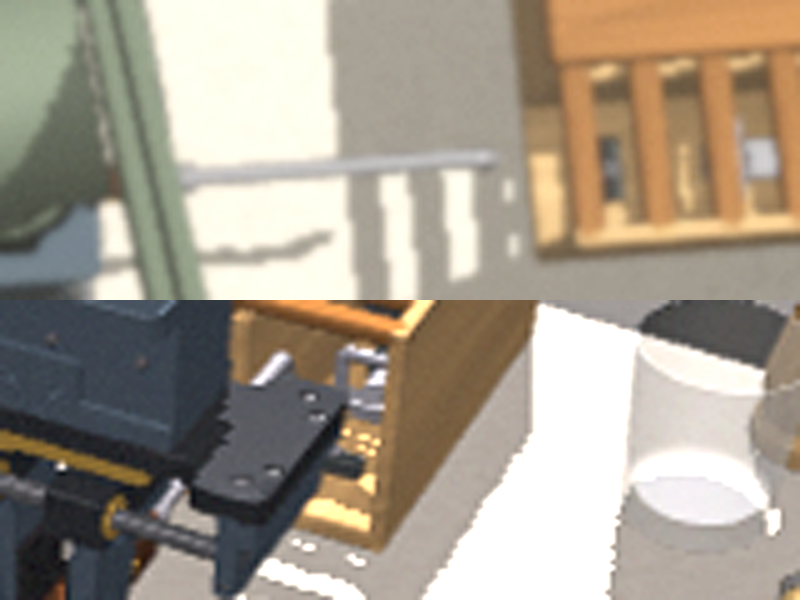

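The crops show the rod's end in the top view at (399,266.6), just short of the mouth and roughly on the channel's line. The staple's crossbar shows between slats at top (448,265.5) and scene (403,190.5).

```bash
python3 - <<'E'
from h import *
np.set_printoptions(precision=1,suppress=True)
c=np.array([493.2,-243.5]);ux=np.array([.0854,-.9963]);uy=np.array([.9963,.0854])
f=lambda p:(np.round([(p[:2]-c)@ux,(p[:2]-c)@uy],1))
e=onz("top",(399,266.6),119);print("rod end",e,f(e), tri([ray("top",(399,266.6)),ray("scene",(387.6,190.8))]))
s=onz("top",(448.2,265.5),47.5);print("staple",s,f(s),tri([ray("top",(448.2,265.5)),ray("scene",(403,190.5))]))
s=onz("scene",(403,190.5),47.5);print(f(s))
# handle axis by tool pose
st=env.state();p=np.array(st["ee_pos"])[:2];print("tcp",f(p),"expect hook",f(p)+[210,0],st["ee_rot"])
E
```

```text
rod end [ 439.4 -107.4  119. ] [-140.2  -42. ] (array([ 440.4, -108.4,  111.1]), [np.float64(0.22175599960508596), np.float64(0.22175599960496825)])
staple [ 451.3 -229.1   47.5] [-17.9 -40.5] (array([ 454.6, -228.9,   43.1]), [np.float64(3.0295669916904067), np.float64(3.0295669916903436)])
[-25.4 -36.6]
tcp [-351.4  -40.9] expect hook [-141.4  -40.9] [-180.   -0.   95.]
```

```bash
python3 -m jog '{"jaw":[10,10,10,10,10,10,10,10,10,10],"slide":[[0,0.04,0.43],[0,0,0.43],[0,0,0],[-0.5,0,0],[-0.5,0,0],[-0.5,0,0],[-0.5,0,0],[-0.5,0,0],[-0.5,0,0],[0,0,0]],"spin":[0,0,0,0,0,0,0,0,0,0]}' 
python3 -m jog '{"jaw":[10,10,10,10,10,10,10,10],"slide":[[-0.4,0,0],[-0.4,0,0],[-0.4,0,0],[-0.4,0,0],[-0.4,0,0],[0,0,0],[0,0,0],[0,0,0]],"spin":[0,0,0,0,0,0,0,0]}'
python3 - <<'E'
from h import *
import cv2
a=env.grab_frame("top")[:,:,::-1];b=env.grab_frame("scene")[:,:,::-1];print(env.state()["force"])
cv2.imwrite("pics/top2.png",a);cv2.imwrite("pics/scene2.png",b)
def cr(im,x,y,w,h,s):
    im=cv2.resize(im[y:y+h,x:x+w],None,fx=s,fy=s,interpolation=cv2.INTER_CUBIC)
    return cv2.convertScaleAbs(im,alpha=1.6,beta=15)
cv2.imwrite("pics/c2.png",np.vstack([cr(a,390,240,130,50,6),cr(b,350,170,130,50,6)]))
E
```

```text
time_s: 8.45
ee_pos: [432.1, 12.2, 74.7]
ee_rot: [179.9, 0.0, 94.9]
force: [-0.2, 0.5, -1.9]
gripper_width: 15.5
gripper_force: 50.0
time_s: 9.25
ee_pos: [436.4, -46.7, 74.1]
ee_rot: [-180.0, -0.0, 94.9]
force: [-0.1, 0.3, -2.1]
gripper_width: 15.5
gripper_force: 50.0
[ 0.09353241  0.9840141  -1.2749747 ]
```

View pics/c2.png

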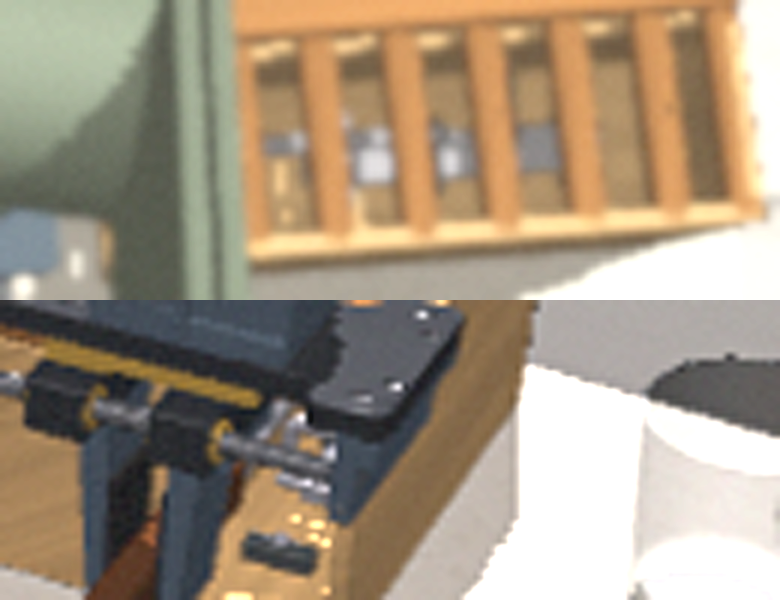

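The top crop shows the rod in the first gap at (437.5,263.7) and the second at (452,262.5), ending near (464,262). The bolt plate shows at (452.5,266.5).

```bash
python3 - <<'E'
from h import *
np.set_printoptions(precision=1,suppress=True)
c=np.array([493.2,-243.5]);ux=np.array([.0854,-.9963]);uy=np.array([.9963,.0854])
f=lambda p:(np.round([(p[:2]-c)@ux,(p[:2]-c)@uy],1))
for p,z in [((437.5,263.7),94),((452,262.5),94),((464,262),94),((452.5,266.5),24),((465,266.5),24),((480,264.5),24)]: print(p,z,f(onz("top",p,z)))
st=env.state();p=np.array(st["ee_pos"])[:2];print("tcp",f(p),"expect hook",f(p)+[210,0])
E
```

```text
(437.5, 263.7) 94 [-52. -39.]
(452, 262.5) 94 [-20.1 -38.5]
(464, 262) 94 [  6.1 -39.2]
(452.5, 266.5) 24 [ -2.6 -41.5]
(465, 266.5) 24 [ 26.2 -43.4]
(480, 264.5) 24 [ 61.2 -41.1]
tcp [-201.   -39.7] expect hook [  9.  -39.7]
```

```bash
python3 -m jog '{"jaw":[10,10,10,10,10,10],"slide":[[0,0,0.1],[0,0,0.1],[0,0,0.1],[0,0,0.1],[0,0,0.1],[0,0,0]],"spin":[0,0,0,0,0,0]}' 
python3 -m jog '{"jaw":[10,10,10,10,10,10],"slide":[[0,0,0.1],[0,0,0.1],[0,0,0.1],[0,0,0.1],[0,0,0.03],[0,0,0]],"spin":[0,0,0,0,0,0]}' 
```

```text
time_s: 9.95
ee_pos: [436.2, -46.9, 58.6]
ee_rot: [-179.9, -0.0, 94.9]
force: [-0.4, -0.9, -1.7]
gripper_width: 15.9
gripper_force: 50.0
time_s: 10.55
ee_pos: [436.5, -46.9, 46.1]
ee_rot: [-180.0, -0.0, 94.9]
force: [-0.7, 0.1, -2.3]
gripper_width: 15.8
gripper_force: 50.0
```

```bash
python3 -m jog '{"jaw":[10,10,10,10,10,10,10,10,10,10],"slide":[[0.06,0,0],[0.06,0,0],[0.06,0,0],[0.06,0,0],[0.06,0,0],[0.06,0,0],[0.06,0,0],[0.06,0,0],[0.06,0,0],[0.06,0,0]],"spin":[0,0,0,0,0,0,0,0,0,0]}' 
python3 -m jog '{"jaw":[10,10,10,10,10,10,10,10,10,10],"slide":[[0.05,0,0],[0.05,0,0],[0.05,0,0],[0.05,0,0],[0.05,0,0],[0.05,0,0],[0.05,0,0],[0.05,0,0],[0.05,0,0],[0.05,0,0]],"spin":[0,0,0,0,0,0,0,0,0,0]}' 
```

```text
time_s: 11.55
ee_pos: [435.0, -28.9, 46.2]
ee_rot: [180.0, 0.0, 94.9]
force: [0.0, 1.5, -2.4]
gripper_width: 15.8
gripper_force: 50.0
time_s: 12.55
ee_pos: [433.8, -14.0, 46.3]
ee_rot: [180.0, 0.0, 94.9]
force: [0.4, -4.0, -2.1]
gripper_width: 16.0
gripper_force: 50.0
```

```bash
python3 -m jog '{"jaw":[10,10,10,10,10,10,10,10,10,10],"slide":[[0.04,0,0],[0.04,0,0],[0.04,0,0],[0.04,0,0],[0.04,0,0],[0.04,0,0],[0.04,0,0],[0.04,0,0],[0.04,0,0],[0.04,0,0]],"spin":[0,0,0,0,0,0,0,0,0,0]}'
```

```text
time_s: 13.55
ee_pos: [432.7, -2.0, 46.2]
ee_rot: [180.0, 0.0, 94.9]
force: [-0.1, -4.6, -2.2]
gripper_width: 15.6
gripper_force: 50.0
```

```bash
python3 -m jog '{"jaw":[10,10,10,10,10],"slide":[[0.03,0,0],[0.03,0,0],[0.03,0,0],[0.03,0,0],[0.03,0,0]],"spin":[0,0,0,0,0]}'
```

```text
time_s: 14.05
ee_pos: [432.3, 2.4, 46.2]
ee_rot: [-180.0, 0.0, 94.9]
force: [-0.3, -4.7, -2.6]
gripper_width: 16.1
gripper_force: 50.0
```

```bash
python3 -m jog '{"jaw":[10,10,10],"slide":[[0.03,0,0],[0.03,0,0],[0.03,0,0]],"spin":[0,0,0]}'; python3 -m jog '{"jaw":[10,10],"slide":[[0.03,0,0],[0.03,0,0]],"spin":[0,0]}'
```

```text
time_s: 14.35
ee_pos: [432.1, 5.2, 46.2]
ee_rot: [-180.0, 0.0, 94.9]
force: [0.3, -4.7, -2.7]
gripper_width: 15.6
gripper_force: 50.0
time_s: 14.55
ee_pos: [431.9, 6.9, 46.3]
ee_rot: [180.0, 0.0, 94.9]
force: [-0.5, -3.8, -2.2]
gripper_width: 15.8
gripper_force: 50.0
```

```bash
python3 -m jog '{"jaw":[10,10],"slide":[[0.03,0,0],[0.03,0,0]],"spin":[0,0]}' | grep -E "force: \[|pos"
```

```text
ee_pos: [431.7, 8.7, 46.2]
force: [0.6, -3.8, -2.4]
```

```bash
python3 -m jog '{"jaw":[10,10],"slide":[[0.02,0,0],[0.02,0,0]],"spin":[0,0]}' | grep -E "force: \[|pos"
```

```text
ee_pos: [431.7, 9.9, 46.2]
force: [-0.5, -3.7, -2.9]
```

```bash
python3 -m jog '{"jaw":[10,10],"slide":[[0.02,0,0],[0.02,0,0]],"spin":[0,0]}' | grep -E "force: \[|pos"
```

```text
ee_pos: [431.6, 11.1, 46.2]
force: [0.5, -4.1, -2.0]
```

```bash
python3 -m jog '{"jaw":[10,10],"slide":[[0.02,0,0],[0.02,0,0]],"spin":[0,0]}' | grep -E "force: \[|pos"
```

```text
ee_pos: [431.4, 12.3, 46.2]
force: [-1.6, -4.3, -2.2]
```

```bash
python3 -m jog '{"jaw":[10,10],"slide":[[0.02,0,0],[0.02,0,0]],"spin":[0,0]}' | grep -E "force: \[|pos"
```

```text
ee_pos: [431.3, 13.2, 46.2]
force: [0.8, -7.8, -3.1]
```

```bash
python3 -m jog '{"jaw":[10,10],"slide":[[0.01,0,0],[0,0,0]],"spin":[0,0]}' | grep -E "force: \[|pos"
```

```text
ee_pos: [431.3, 13.2, 46.1]
force: [-0.1, -7.8, -3.1]
```

```bash
python3 -m jog '{"jaw":[10,10],"slide":[[0.015,0,0],[0,0,0]],"spin":[0,0]}' | grep -E "force: \[|pos"
```

```text
ee_pos: [431.2, 13.3, 46.1]
force: [0.1, -9.6, -3.1]
```

```bash
python3 -m jog '{"jaw":[10,10],"slide":[[0.02,0,0],[0,0,0]],"spin":[0,0]}' | grep -E "force: \[|pos"
```

```text
ee_pos: [431.1, 13.4, 46.0]
force: [0.8, -11.1, -3.5]
```

```bash
python3 -m jog '{"jaw":[10,10],"slide":[[0.02,0,0],[0,0,0]],"spin":[0,0]}' | grep -E "force: \[|pos"
```

```text
ee_pos: [431.0, 13.5, 46.0]
force: [-0.2, -13.5, -3.7]
```

```bash
python3 -m jog '{"jaw":[10,10],"slide":[[0.01,0,0],[0,0,0]],"spin":[0,0]}' | grep -E "force: \[|pos"
python3 -m jog '{"jaw":[10,10,10,10,10,10,10,10],"slide":[[0,0,0],[0,0,0],[0,0,0],[0,0,0],[0,0,0],[0,0,0],[0,0,0],[0,0,0]],"spin":[0,0,0,0,0,0,0,0]}' | grep -E "force: \[|pos|time"
```

```text
ee_pos: [431.0, 13.6, 45.9]
force: [1.2, -14.8, -4.6]
time_s: 17.35
ee_pos: [431.0, 13.6, 45.9]
force: [-0.1, -14.8, -4.0]
```

```bash
python3 -m jog '{"jaw":[10,10,10,10,10,10,10],"slide":[[-0.1,0,0],[-0.1,0,0],[-0.1,0,0],[-0.1,0,0],[-0.05,0,0],[0,0,0],[0,0,0]],"spin":[0,0,0,0,0,0,0]}'
python3 - <<'E'
from h import *
import cv2
b=env.grab_frame("scene")[:,:,::-1];a=env.grab_frame("top")[:,:,::-1];print(env.state()["force"])
cv2.imwrite("pics/top3.png",a);cv2.imwrite("pics/scene3.png",b)
def cr(im,x,y,w,h,s):
    im=cv2.resize(im[y:y+h,x:x+w],None,fx=s,fy=s,interpolation=cv2.INTER_CUBIC)
    return cv2.convertScaleAbs(im,alpha=1.6,beta=15)
cv2.imwrite("pics/c3.png",np.vstack([cr(a,390,240,130,50,6),cr(b,330,170,130,50,6)]))
E
```

```text
time_s: 18.05
ee_pos: [432.4, 2.3, 46.3]
ee_rot: [180.0, -0.0, 94.9]
force: [-0.1, -0.1, -2.0]
gripper_width: 15.5
gripper_force: 50.0
[-0.32145735 -0.56396658 -1.92322039]
```

View pics/c3.png

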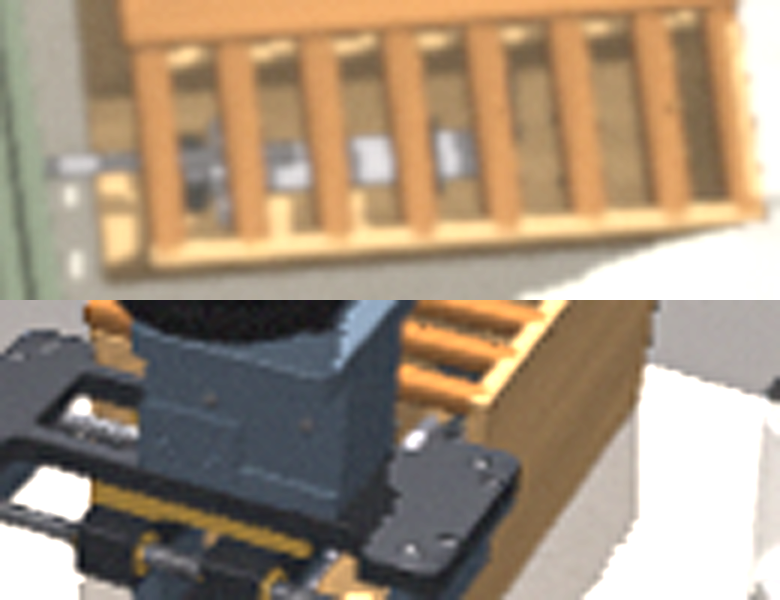

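The bolt is drawn: its crossbar now shows at about (426,267) in the top view against (448,265) before, or about 47 mm. The hook stands free behind it, so I'll raise it and back out.

```bash
python3 -m jog '{"jaw":[10,10,10,10,10,10,10],"slide":[[0,0,-0.1],[0,0,-0.2],[0,0,-0.2],[0,0,-0.2],[0,0,-0.2],[0,0,-0.03],[0,0,0]],"spin":[0,0,0,0,0,0,0]}'
python3 -m jog '{"jaw":[10,10,10,10,10,10,10,10,10,10],"slide":[[0.2,0,0],[0.4,0,0],[0.5,0,0],[0.5,0,0],[0.5,0,0],[0.5,0,0],[0.5,0,0],[0.5,0,0],[0.4,0,0],[0,0,0]],"spin":[0,0,0,0,0,0,0,0,0,0]}'
```

```text
time_s: 18.85
ee_pos: [432.5, 2.2, 74.5]
ee_rot: [180.0, 0.0, 94.9]
force: [-0.1, 0.3, -1.2]
gripper_width: 15.7
gripper_force: 50.0
time_s: 19.85
ee_pos: [421.8, 123.3, 74.0]
ee_rot: [-180.0, -0.0, 95.1]
force: [0.6, -0.4, -1.2]
gripper_width: 16.1
gripper_force: 50.0
```

```bash
python3 -m jog '{"jaw":[10,10,10,10,10,10,10,10,10,10],"slide":[[0,0,-0.5],[0,0,-0.5],[0.8,0.08,0],[0.8,0.08,0],[0.8,0.08,0],[0.8,0.08,0],[0.8,0.08,0],[0.8,0.08,0],[0.7,0.08,0],[0,0,0]],"spin":[0,0,0,0,0,0,0,-0.2,-0.2,-0.21]}'
python3 -m jog '{"jaw":[10,10,10],"slide":[[0,0,0],[0,0,0],[0,0,0]],"spin":[0,0,0]}'
python3 - <<'E'
from h import *
import cv2
b=env.grab_frame("scene")[:,:,::-1];a=env.grab_frame("top")[:,:,::-1]
cv2.imwrite("pics/top4.png",a);cv2.imwrite("pics/scene4.png",b)
def cr(im,x,y,w,h,s):
    im=cv2.resize(im[y:y+h,x:x+w],None,fx=s,fy=s,interpolation=cv2.INTER_CUBIC)
    return cv2.convertScaleAbs(im,alpha=1.3,beta=15)
cv2.imwrite("pics/c4.png",np.vstack([cr(a,185,235,160,60,5)[:240],cr(b,230,220,160,140,5)[:,:800][:360]]) )
cv2.imwrite("pics/c4.png",np.hstack([cv2.resize(cr(a,185,225,140,80,3),(420,240)),cr(b,230,225,125,80,3)]))
E
```

```text
time_s: 20.85
ee_pos: [424.3, 289.5, 104.0]
ee_rot: [179.9, -0.0, 100.0]
force: [0.5, -1.0, -3.0]
gripper_width: 15.8
gripper_force: 50.0
time_s: 21.15
ee_pos: [423.8, 286.6, 104.0]
ee_rot: [-180.0, 0.0, 99.7]
force: [-0.1, 0.7, -2.5]
gripper_width: 15.9
gripper_force: 50.0
```

View pics/c4.png

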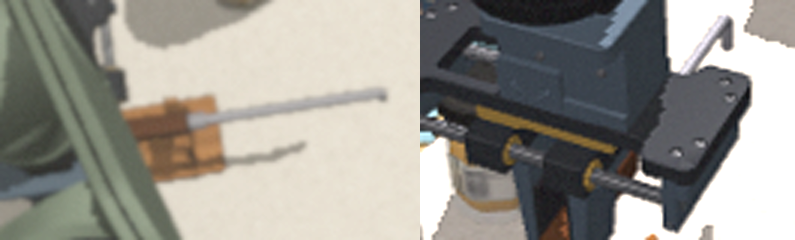

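Held rod in the crops: top rod end at about (313,256), scene hook at about (332.3,231). I'll compare that with the start to check for slip.

```bash
python3 - <<'E'
from h import *
print(tri([ray("top",(313,256)),ray("scene",(332.3,231))]), onz("top",(313,256),124), "start",onz("top",(312.6,258.6),59))
E
```

```text
(array([460.22885156,  77.79387045, 111.9364114 ]), [np.float64(0.4107075723049485), np.float64(0.4107075723049986)]) [458.41707802  77.34801581 124.        ] start [460.26283889  79.49218869  59.        ]
```

```bash
python3 -m jog '{"jaw":[10,10,10,10,10,10,10,10],"slide":[[0.09,0,0],[0,0,0.3],[0,0,0.4],[0,0,0.4],[0,0,0.3],[0,0,0.2],[0,0,0.1],[0,0,0]],"spin":[-0.04,0,0,0,0,0,0,0]}'
python3 -m jog '{"jaw":[10,10,10,10,10,10,10],"slide":[[0,0,0.1],[0,0,0.1],[0,0,0.1],[0,0,0.1],[0,0,0.04],[0,0,0],[0,0,0]],"spin":[0,0,0,0,0,0,0]}'
```

```text
time_s: 22.05
ee_pos: [423.4, 290.2, 52.6]
ee_rot: [-180.0, 0.0, 100.1]
force: [0.9, 0.3, -1.0]
gripper_width: 15.8
gripper_force: 50.0
time_s: 22.75
ee_pos: [423.5, 290.3, 40.4]
ee_rot: [180.0, 0.0, 100.1]
force: [-1.9, -2.2, 5.0]
gripper_width: 15.8
gripper_force: 50.0
```

Contact with the fork floors (z force up). I'll release, retreat and check.

```bash
python3 -m jog '{"jaw":[20,30,40,50,50,50,50],"slide":[[0,0,0],[0,0,0],[0,0,0],[0,0,0],[0,0,0],[0,0,0],[0,0,0]],"spin":[0,0,0,0,0,0,0]}'
python3 -m jog '{"jaw":[50,50,50,50,50,50,50,50,50,50],"slide":[[0,0,-0.2],[0,0,-0.5],[0,0,-1],[0,0,-1],[0,0,-1],[0,0,-1],[0,0,-1],[0,0,-1],[0,0,-1],[0,0,0]],"spin":[0,0,0,0,0,0,0,0,0,0]}'
python3 -m jog '{"jaw":[50,50,50],"slide":[[0,0,0],[0,0,0],[0,0,0]],"spin":[0,0,0]}'
python3 - <<'E'
from h import *
import cv2
m=env.camera_model("wrist");w=env.grab_frame("wrist")[:,:,::-1];np.save("w5.npy",m,allow_pickle=True)
b=env.grab_frame("scene")[:,:,::-1];a=env.grab_frame("top")[:,:,::-1]
r=lambda im,x,y,ww,h,s:cv2.resize(im[y:y+h,x:x+ww],None,fx=s,fy=s,interpolation=cv2.INTER_CUBIC)
cv2.imwrite("pics/c5.png",np.vstack([np.hstack([r(w,250,100,130,180,2),r(b,240,240,110,120,3)[:, :330],np.zeros((360,0,3),np.uint8)]),cv2.resize(r(a,190,240,250,60,2),(590,142))]))
E
```

```text
time_s: 23.45
ee_pos: [423.5, 290.3, 39.9]
ee_rot: [180.0, 0.0, 100.1]
force: [0.7, -0.1, 0.6]
gripper_width: 49.9
gripper_force: 0.0
time_s: 24.45
ee_pos: [425.3, 291.5, 275.8]
ee_rot: [179.5, -0.2, 100.1]
force: [-0.2, 0.4, -0.1]
gripper_width: 49.5
gripper_force: 0.0
time_s: 24.75
ee_pos: [422.9, 289.9, 269.5]
ee_rot: [-179.8, 0.1, 100.1]
force: [0.3, 0.1, -0.2]
gripper_width: 49.9
gripper_force: 0.0
```

View pics/c5.png

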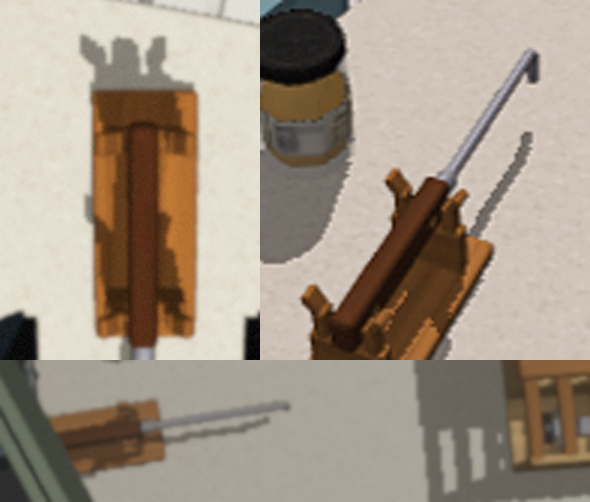

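The rod lies in both forks as at the start, with the hook at scene (331,257) against (330.7,257) at first. The bolt is still drawn.

```bash
python3 -c "
from workcell import env
print(env.job_done())"
```

```text
the job is handed in; nothing more can be done
None
```

The job is handed in (no verdict was returned): the bolt was drawn to its stop and held at about 15 N for about 0.8 s, then left drawn, with the rod released in both forks of its rest as it lay at the start.

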